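Press a bearing bush home and hold the press down

TASK

Press the brass bush home in its housing: push the press's sliding nest jaw away from you by its black knob until it nips the aluminium housing firmly against the fixed stop under the ram, then tip the red safety catch over so that the lever is free, and pull the lever all the way down so the ram drives the bush flush. Finish with the gripper still holding the lever hard down, so that the ram keeps pressing on the bush; do not let go. Leave the other things on the bench alone.

Things in the scene. Friction and masses are not known exactly. Their poses are not given: they have to be found in the camera images.
- press: green bench arbor press on a dark plate, fixed, 245x140x236 mm. Origin on the bench under the ram axis; +x from its front (robot side) to its column, +y to its left (lever side), z up. Head x -34..106, y +-33, z 140..220 mm; nest floor z 34. Fixed stop: steel face at x = 23 across the nest; two rails (y +-21) guide the housing along x.
- housing: loose bearing housing, aluminium block 46x40x28 mm, origin at centre of its underside, standing in the nest between the rails 8 to 26 mm short of its place. Against the stop its origin is under the ram, at x = 0 of the press. A brass bush (20 mm across) stands 16 mm proud of its bore.
- jaw: sliding nest jaw (steel block, rod and knob), about 0.35 kg; its flat face pushes the housing towards +x of the press, to the stop.
- jaw_slide (a joint): travel of the jaw in m along +x of the press; 0 = drawn right back, starts 0 to 0.01, about 0.047 when the housing is nipped against the stop. Sliding friction 3.5 N, stays where left and keeps its nip; push on until the force at the knob stays near 10 N.
- jaw_knob (a point): centre of the jaw's black knob, 25 mm across and 26 mm high (z 80 to 106 mm) on a 12 mm upright post that goes down to the rod (22 mm boss, top at z 59); at press (-195 + travel, 0, 94) mm. Can be pinched from above or pushed.
- catch: red safety catch on top of the head: an L on a hinge along the press's x. Closed, its bar (16 wide, 12 high, 74 long, top at z 236) lies towards +y in front of the lug of the lever's hub and blocks the lever.
- catch_flip (a joint): angle of the catch, 0 = closed, 1.5 rad = tipped right over towards -y (the bar swings up). Weighted, very light: falls open by itself past about 0.7 rad and back shut before that.
- catch_tab (a point): on the catch's upright thumb tab, 45 mm above the hinge; tab 18 mm (x) by 8 mm (y), 14 mm thick at its rounded top, 57 mm tall from the hinge. Closed, it is at press (39, 10, 275) mm; push it towards -y from its +y side, fingertips above the bar, about 35 mm.
- catch_hinge (a point): hinge axis of the catch, press (39, 10, 230) mm, along x.
- lever: press lever: 14 mm steel rod with a black grip 25 mm thick from 143 to 203 mm from the pivot; swings in a plane y = 70 mm of the press. A spring carries it back up if let go.
- lever_swing (a joint): 0 = up (rod pointing to -x and up at 45 deg), grows as the grip comes forward and down, end stop at 0.91 rad (rod 7 deg below level). Blocked at about 0.04 while the catch is shut. Needs some 3 N at the grip at first, about 10 N held at the bottom. Ram moves down 34 mm per rad.
- lever_grip (a point): middle of the black grip, 175 mm from the pivot axis; can be pinched from above with the fingers closing along the press's y.
- lever_pivot (a point): pivot of the lever (axis along the press's y), press (56, 70, 180) mm.
- ram: square steel ram with a 16 mm round nose; nose 14 mm above the bush at rest. Origin coincides with the press's at rest, and goes down with the ram.
- bush_depth (a joint): how far the bush has been pressed in, m: 0 = standing 16 mm proud, 0.016 = flush. A tight fit, about 8 N; it stays where pressed.
- finished_housing: bystander: a finished housing with its bush flush, 46x40x28 mm, origin under its centre, at the front edge of the bench. Leave alone.
- mag_tray: bystander: round steel tray with screws, 115 mm across, 18 mm high, origin under its centre. Leave alone.
- screwdriver: bystander: screwdriver with a dark handle, 199x27 mm, origin under its middle, lying along the left edge of the bench beside the press. Leave alone.

How it is judged:
By the outcome, as a careful person would: the job done as asked, in the order asked, and still so for the second after the job is handed in, while the arm keeps its last pose, push and grip.
It also fails if it takes over 67 s, if anything falls off the work surface, if the arm or the gripper's body presses on something with over 40 N, if the wrist force passes 120 N, or if a joint passes its speed limit or range.

ROBOT

A 6-joint arm with a two-finger parallel gripper is mounted at the origin on a cart in front of the work surface, level with it; the furniture and walls round the work are solid. World frame = base frame: x ahead of the robot, y to its left, z up, the work surface at z = 0. Lengths are in m, angles in degrees, forces in N, time in s.
With the tool pointing down it reaches from about 0.25 to 0.725 m from the base axis. Payload 9.7 kg.
Tool frame: the origin (TCP) lies between the finger pads; the fingertips stand bot.tcp_to_tips ahead of it and the grasp point (between the pads) lies 11 mm behind it (bot.tcp_to_tips is the distance from the TCP to the fingertips, in m); z points along the fingers, y is the line along which they close (so a half turn about z gives the same grasp; the last joint's range is limited). The gripper opens to 85 mm and grips with 20 to 120 N. Pads are 22 mm wide; open, the fingers measure 114 mm over their backs; the gripper's body (76 mm by 85 mm) begins 54 mm behind the grasp point. The pads swing forward as they close: fully open they stand 13 mm farther back than shut.
Start: joints at [-74.083, 4.979, 10.078, 95.1, 0, 90], TCP at [0.151, -0.529, 0.208] pointing down, gripper open.
Joint ranges: [-179.16, 179.16], [-48.56, 103.87], [-65.8, 70.77], [-126.05, 130.52], [-82.76, 87.17], [-180, 180]. Speed limits (degrees/s): [127.2, 127.2, 147.25, 180, 180, 180].

INTERFACE

Orientations are given as [roll, pitch, yaw] about the fixed x, y, z axes, in that order (R = Rz(yaw) Ry(pitch) Rx(roll)).
In Python, from workcell import bot gives the robot as it stands. The module is installed in compiled form; this text tells all that it offers.
- The arm moves only by the tool carry_out, never from a script. Its arguments are lists of equal length, an entry for each row: "linear": the shift along the world's x, y, z normalised to -1 to 1, where 1 is 2 cm, a list of three; "rotation": the turn, a rotation vector about the world's x, y, z normalised to -1 to 1, where 1 is 8 degrees, a list of three; "grip": the closure, from -1 (fully open) to 1 (shut). In form: {"linear": [[tx, ty, tz], ...], "rotation": [[rx, ry, rz], ...], "grip": [grip, ...]}. A call has 1 to 12 rows; each row shifts and turns the commanded pose from where the row before left it; what a row does not reach is not made up. A row lasts 1/10 s, in which the tool goes at most 50 mm and 8.59 degrees, less where a joint would pass 70% of its speed; a pose out of reach is approached as far as the arm can. A call with a number of a shift or a turn outside -1 to 1 is refused whole. A call with a gripper value outside its range is refused whole. The fingers move at their own pace and stop on an object; "grip_force" is the grip in N (left out, the last holds). Time passes only in rows, so rows that do not move let the fingers close. It gives the time, the measured TCP pose, the force, the opening and the grip force at its end, in the units of the state.
- bot.get_obs(): the state, without advancing time (a new reading comes with each control period).
- bot.camera(name): name is "side" or "top"; returns the picture (480x640x3 uint8, blue, green, red); there is no depth.
- bot.camera_model(name): a dict with "fx", "fy", "cx", "cy" (pixels), "distortion" ([k1, k2, p1, p2, k3] as OpenCV has them; the pictures are not rectified), "camera_from_world" (4x4, takes a point from world to camera coordinates). Camera axes: x right, y up, looking along -z (the intrinsics and any distortion apply to the point x, -y, -z); pixel columns grow to the right and rows downward; lengths in m; the calibration is good to about 2 mm. A picture is of the moment at which its call begins. camera_model takes no time and is no camera call.
- bot.job_done(): hands the job in; it is judged then, once.
The state is a dict: "time": time; "q": joint angles; "qd": joint speeds; "joint_efforts": joint torques, N m; "ee_pos": TCP position; "tcp_rot": TCP orientation; "wrist_force": force on the tool from outside, world axes, zero at the start; "torque": the same for the moment, N m; "opening": finger opening in m; "grasp_force": force on a finger pad.
Only numpy, scipy, OpenCV 4.12 (cv2) and the standard library are available. Lean on these libraries where they do the work, as an engineer would, in place of code of your own. Each camera call takes 0.05 s, during which the arm holds its last target. There are 200 camera calls.

## Working session

There is one attempt and no reset: what is moved stays moved. The work goes in short steps, Python scripts to look and compute and a tool call to move; the robot and the scene stay as the last step left them, time stands still between calls to the robot, and variables do not carry over. Pictures are saved under pics/ and viewed, at most 10 in all, crops included, and the job is handed in when it is done.

Besides the shell and the picture viewer there is one more tool, called after "Emit:" in YAML: its name, and indented under it one key for each argument. carry_out: Moves the arm, as the interface text tells. Its arguments: {"type":"object","properties":{"linear":{"type":"array","items":{"type":"array","items":{"type":"number"}}},"rotation":{"type":"array","items":{"type":"array","items":{"type":"number"}}},"grip":{"type":"array","items":{"type":"number"}},"grip_force":{"type":"number"}},"required":["linear","rotation","grip"]}

```bash
mkdir -p pics; python3 - <<'E'
from workcell import bot
import cv2
for n in("side","top"):
    cv2.imwrite(f"pics/{n}0.png",bot.camera(n)); m=bot.camera_model(n); print(n,m)
print(bot.get_obs(),bot.tcp_to_tips)
E
```

```text
side {'fx': 468.47122234344715, 'fy': 468.47122234344715, 'cx': 326.1712799718131, 'cy': 233.4656648998992, 'distortion': array([0.02405767, 0.        , 0.        , 0.        , 0.        ]), 'camera_from_world': array([[-0.03115441, -0.99950956,  0.00316902,  0.31797302],
       [ 0.60414263, -0.01630491,  0.79670937, -0.46693455],
       [-0.79626697,  0.02673555,  0.60435431, -0.62769925],
       [ 0.        ,  0.        ,  0.        ,  1.        ]])}
top {'fx': 539.2333955541717, 'fy': 539.2333955541717, 'cx': 314.2449839352981, 'cy': 240.16985842650502, 'distortion': array([-0.12419222,  0.        ,  0.        ,  0.        ,  0.        ]), 'camera_from_world': array([[-0.0726494 , -0.99734328,  0.00533374,  0.32765686],
       [ 0.77173092, -0.05282587,  0.63375138, -0.51536051],
       [-0.63178592,  0.05015787,  0.77351842, -0.83532487],
       [ 0.        ,  0.        ,  0.        ,  1.        ]])}
{'time': 0.1, 'q': array([-7.40835927e+01,  5.00884625e+00,  1.00379835e+01,  9.50989387e+01,
       -1.41574578e-03,  9.00003947e+01]), 'qd': array([-0.06892474, -0.04144692,  0.20541887,  0.04229539, -0.02980191,
       -0.02638069]), 'joint_efforts': array([ 9.94758375e-05, -5.21561050e+01,  4.65652657e+01,  1.60025619e-02,
        3.99925818e-05,  1.16888174e-05]), 'ee_pos': array([ 0.15075744, -0.52869124,  0.20743631]), 'tcp_rot': array([-1.79930199e+02,  1.41622555e-03,  1.59160144e+01]), 'wrist_force': array([-0.04126518,  0.65655299, -0.3518333 ]), 'torque': array([ 0.03929969, -0.00838161, -0.02637906]), 'grasp_force': 0.0, 'opening': 0.08557522027069353} 0.008
```

View pics/side0.png

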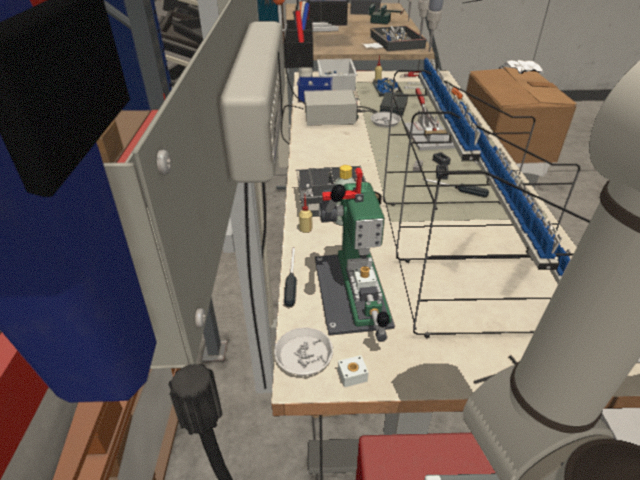

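View pics/top0.png

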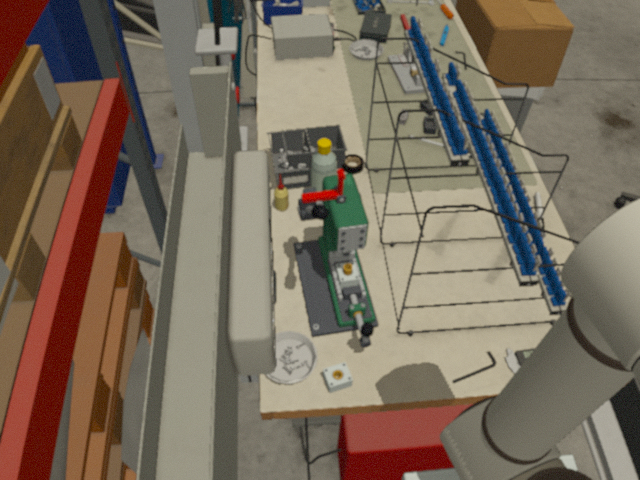

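The side view shows the press at about (360,250), knob at (382,319), lever grip at (338,193) and the catch in red at (345,190). A wire rack stands on the right of the press and a wall panel on the left. I'll enlarge crops to measure.

```bash
python3 - <<'E'
import cv2
a=cv2.imread("pics/side0.png")[155:345,260:420]; b=cv2.imread("pics/top0.png")[155:375,270:400]
cv2.imwrite("pics/sc.png",cv2.resize(a,None,fx=3.1,fy=3.1,interpolation=2)); cv2.imwrite("pics/tc.png",cv2.resize(b,None,fx=2.7,fy=2.7,interpolation=2))
E
```

```text
(no output)
```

View pics/sc.png

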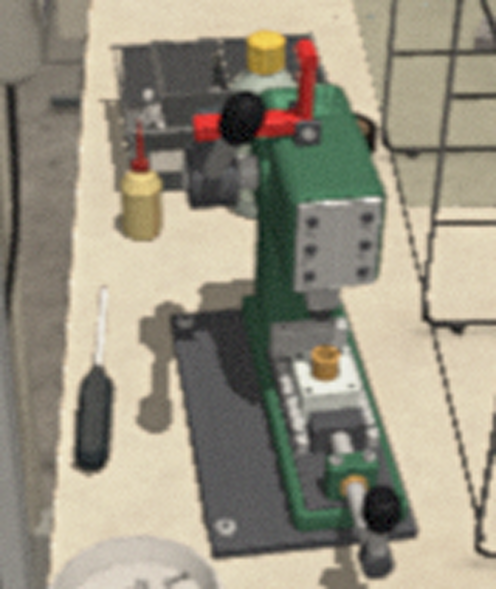

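View pics/tc.png

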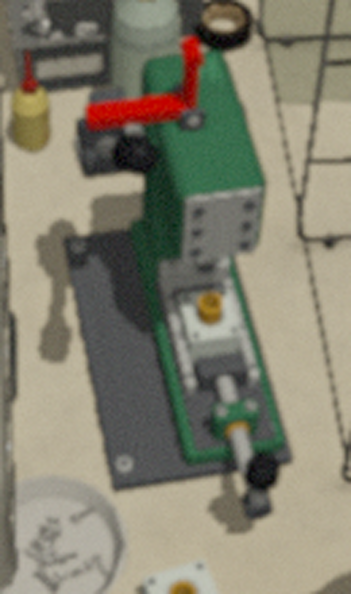

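Side crop: knob (382,508), grip (240,118), tab top (306,45), bush top (325,353). Top crop: knob (261,470), grip (135,150), tab top (192,42), bush (209,298). The next step is to fit the pose and triangulate the rack and the wall box.

```bash
cat >h.py <<'E'
import numpy as np,cv2
from workcell import bot
from scipy.optimize import least_squares
M={n:bot.camera_model(n) for n in("side","top")}
def proj(n,P):
    m=M[n];T=m["camera_from_world"]@np.diag([1,1,1,1.]);F=np.diag([1,-1,-1.])
    R=F@T[:3,:3];t=F@T[:3,3];K=np.array([[m["fx"],0,m["cx"]],[0,m["fy"],m["cy"]],[0,0,1]])
    return cv2.projectPoints(np.atleast_2d(P).astype(float),cv2.Rodrigues(R)[0],t,K,m["distortion"])[0][:,0]
def tri(s,t):
    r=least_squares(lambda p:np.r_[proj("side",p)[0]-s,proj("top",p)[0]-t],[.5,-.1,.2]);return r.x.round(3),r.fun.round(1)
def W(p,q):
    c,s=np.cos(p[2]),np.sin(p[2]);q=np.atleast_2d(q);return np.c_[p[0]+c*q[:,0]-s*q[:,1],p[1]+s*q[:,0]+c*q[:,1],q[:,2]]
E
python3 - <<'E'
from h import *
S=lambda u,v:np.array([260+u/3.1,155+v/3.1]); T=lambda u,v:np.array([270+u/2.7,155+v/2.7])
obs=[(S(382,508),T(261,470)),(S(240,118),T(135,150)),(S(306,45),T(192,42)),(S(325,353),T(209,298))]
for a,b in obs: print("tri",*tri(a,b))
def f(p):
    w=W(p,[[-.195+p[3],0,.094],[-.068,.07,.304],[.039,.010,.285],[-p[4],0,.078]])
    return np.r_[(proj("side",w)-[o[0] for o in obs]).ravel(),(proj("top",w)-[o[1] for o in obs]).ravel()]
r=least_squares(f,[.6,-.1,0,.005,.015]);print(r.x,np.degrees(r.x[2]),r.fun.round(1))
p=r.x
print("knob,grip,tab,pivot",W(p,[[-.195+p[3],0,.094],[-.068,.07,.304],[.039,.01,.275],[.056,.07,.18],[-.034,-.033,.22]]).round(3))
print("rack",tri([442,172],[425,207]),tri([415,333],[398,331]),"box",tri([275,178],[270,365]))
print("fwd", proj("side",W(p,[[-.034,.033,.14],[-.034,-.033,.14],[.039-.009,.084,.236]])),proj("top",W(p,[[-.034,.033,.14],[-.034,-.033,.14],[.03,.084,.236]])))
E
```

```text
tri [0.39  0.201 0.094] [-0.8  0.   0.8 -0. ]
tri [0.506 0.283 0.299] [-0.1  0.   0.1 -0. ]
tri [0.618 0.235 0.284] [-0.2  0.   0.2 -0. ]
tri [0.556 0.218 0.072] [-0.6  0.   0.6 -0. ]
[0.57688101 0.22138095 0.10758649 0.00713094 0.02632069] 6.164252055364977 [-0.8  0.1 -0.2 -1.  -0.4  0.2 -0.5 -0.4  0.8 -0.1  0.2  0.   0.1  0.6
  0.8  0.2]
knob,grip,tab,pivot [[0.39  0.201 0.094]
 [0.502 0.284 0.304]
 [0.615 0.236 0.275]
 [0.625 0.297 0.18 ]
 [0.547 0.185 0.22 ]]
rack (array([0.422, 0.131, 0.388]), array([-2.7,  0. ,  2.6,  0. ])) (array([0.431, 0.124, 0.005]), array([-0.7,  0. ,  0.7, -0. ])) box (array([0.091, 0.357, 0.575]), array([-3.8,  0.4,  4.1, -0.6]))
fwd [[350.99935111 249.72530049]
 [382.28732307 247.02961169]
 [322.30330864 195.52294513]] [[334.33788848 252.1721003 ]
 [367.06504807 247.54581706]
 [302.66987339 198.1344202 ]]
```

```bash
python3 - <<'E'
import cv2,numpy as np
a=cv2.imread("pics/side0.png");b=cv2.imread("pics/top0.png")
L=cv2.resize(np.vstack([a[10:205,215:305]]),(270,585),interpolation=2)
R=cv2.resize(b[140:385,220:290],(167,585),interpolation=2)
Q=cv2.resize(a[50:350,380:590],(360,514))
Q=cv2.copyMakeBorder(Q,0,71,0,0,0)
cv2.imwrite("pics/box.png",np.hstack([L,R,Q]))
E
```

```text
(no output)
```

View pics/box.png

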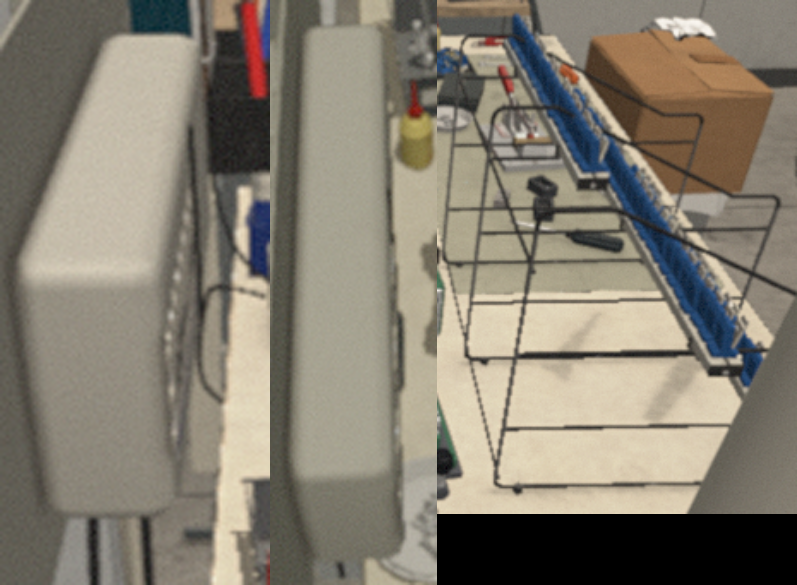

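The box's near end is at about (271,180) in side and (274,368) in top. The rack's front-left post runs from (414,334) to (440,175) in side, and a second frame from (397,257) to (415,113).

```bash
python3 - <<'E'
from h import *
for n,s,t in [("box top near",(265,101.7),(269,339)),("box bot near",(271.7,180),(274.5,368)),("box top far",(280,23.3),(266,152)),("rack front bot",(414,334),(399,331)),("front top",(440,175),(425,208)),("top right",(484,174),(478,208)),("2nd bot",(397.5,257),(383,245)),("2nd top",(415,113),(401,111))]: print(n,*tri(s,t))
E
```

```text
box top near [0.08  0.357 0.637] [-1.1  0.1  1.2 -0.2]
box bot near [0.087 0.357 0.576] [-0.2  0.   0.2 -0. ]
box top far [0.274 0.356 0.638] [-0.5  0.   0.5 -0.1]
rack front bot [ 0.436  0.122 -0.004] [ 0.3 -0.  -0.3  0. ]
front top [0.428 0.13  0.379] [-1.6  0.   1.6  0. ]
top right [0.418 0.058 0.386] [ 2.7  0.  -2.7 -0.1]
2nd bot [0.626 0.131 0.045] [ 0.3 -0.  -0.3  0. ]
2nd top [0.658 0.127 0.385] [-0.8  0.   0.7 -0. ]
```

Emit:
carry_out:
  linear:
    - [0,0,1]
    - [0,0,1]
    - [0,0,1]
    - [0,0,1]
    - [0.5,1,1]
    - [0.5,1,1]
    - [0.5,1,1]
    - [0.5,1,1]
    - [0.5,1,0]
    - [0.5,1,0]
    - [0.5,1,0]
    - [0.5,1,0]
  rotation:
    - [0,0,0]
    - [0,0,0]
    - [0,0,0]
    - [0,0,0]
    - [0,0,0]
    - [0,0,0]
    - [0,0,0]
    - [0,0,0]
    - [0,0,0]
    - [0,0,0]
    - [0,0,0]
    - [0,0,0]
  grip: [1,1,1,1,1,1,1,1,1,1,1,1]

```text
time: 1.3
ee_pos: [0.2311, -0.3681, 0.3679]
tcp_rot: [-180.0, 0.0, 15.9]
wrist_force: [0.6, 1.1, 0.0]
opening: -0.0
grasp_force: 0.0
```

Emit:
carry_out:
  linear:
    - [0,1,1]
    - [0,1,1]
    - [0,1,1]
    - [0,1,1]
    - [0,1,0]
    - [0,1,0]
    - [0,1,0]
    - [0,1,0]
    - [0,1,0]
    - [0,1,0]
    - [0,1,0]
    - [0,1,0]
  rotation:
    - [0,0,-0.3]
    - [0,0,-0.3]
    - [0,0,-0.3]
    - [0,0,-0.3]
    - [0,0,0]
    - [0,0,0]
    - [0,0,0]
    - [0,0,0]
    - [0,0,0]
    - [0,0,0]
    - [0,0,0]
    - [0,0,0]
  grip: [1,1,1,1,1,1,1,1,1,1,1,1]

```text
time: 2.5
ee_pos: [0.2306, -0.1281, 0.448]
tcp_rot: [-180.0, 0.0, 6.3]
wrist_force: [0.2, 0.5, -0.4]
opening: -0.0003
grasp_force: 0.0
```

Emit:
carry_out:
  linear:
    - [0,1,0]
    - [0,1,0]
    - [0,1,0]
    - [0,1,0]
    - [0,1,0]
    - [0,1,0]
    - [0,1,0]
    - [0,1,0]
    - [0,1,0]
    - [0,1,0]
    - [0,1,0]
    - [0,1,0]
  rotation:
    - [0,0,0]
    - [0,0,0]
    - [0,0,0]
    - [0,0,0]
    - [0,0,0]
    - [0,0,0]
    - [0,0,0]
    - [0,0,0]
    - [0,0,0]
    - [0,0,0]
    - [0,0,0]
    - [0,0,0]
  grip: [1,1,1,1,1,1,1,1,1,1,1,1]

```text
time: 3.7
ee_pos: [0.2393, 0.0508, 0.4481]
tcp_rot: [-177.3, 0.0, 8.6]
wrist_force: [0.4, 0.4, 0.7]
opening: -0.0002
grasp_force: 0.0
```

Emit:
carry_out:
  linear:
    - [0.6,0.8,0]
    - [0.6,0.8,0]
    - [0.6,0.8,0]
    - [0.6,0.8,0]
    - [0.6,0.8,0]
    - [0.6,0.8,-0.5]
    - [0.6,0.8,-1]
    - [0.6,0.8,-1]
    - [0.6,0.8,-1]
    - [0.1,0.1,-1]
    - [0,0,-1]
    - [0,0,-1]
  rotation:
    - [0,0,0]
    - [0,0,0]
    - [0,0,0]
    - [0,0,0]
    - [0,0,0]
    - [0,0,0]
    - [0,0,0]
    - [0,0,0]
    - [0,0,0]
    - [0,0,0]
    - [0,0,0]
    - [0,0,0]
  grip: [1,1,1,1,1,1,1,1,1,1,1,1]

```text
time: 4.9
ee_pos: [0.3645, 0.1176, 0.3163]
tcp_rot: [-173.8, 0.1, 12.9]
wrist_force: [0.1, 0.7, 0.6]
opening: -0.0001
grasp_force: 0.0
```

```bash
python3 - <<'E'
from h import *
import cv2
o=bot.get_obs()
for k in("q","qd","joint_efforts","ee_pos","tcp_rot","wrist_force"):print(k,np.round(o[k],2))
cv2.imwrite("pics/s1.png",bot.camera("side"))
E
```

```text
q [ 12.88 -13.53   4.93 108.57   6.21 179.94]
qd [ 2.000e-02 -1.146e+01 -3.296e+01 -2.181e+01  6.000e-02  7.000e-02]
joint_efforts [  0.05 -26.79  46.15   1.06   0.35   0.  ]
ee_pos [0.36 0.12 0.32]
tcp_rot [-1.7379e+02  1.0000e-01  1.2940e+01]
wrist_force [0.13 0.68 0.56]
```

View pics/s1.png

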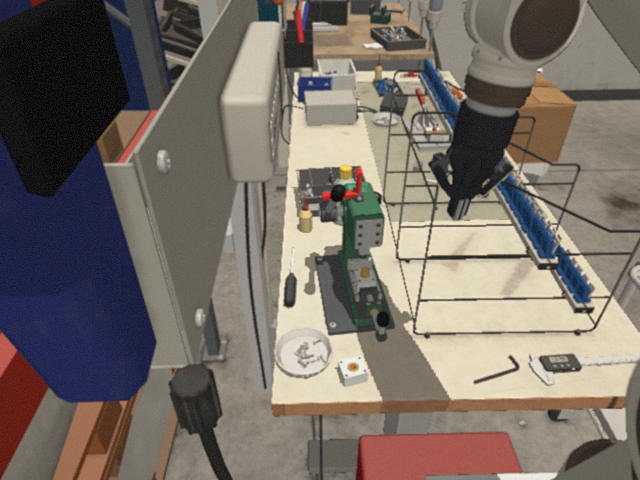

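The last joint reached its limit (q6 = 180°), so the tool tilted; nothing was touched. I'll turn the yaw by +83° to 96° and straighten the tool.

Emit:
carry_out:
  linear:
    - [-0.3,0.2,0]
    - [-0.3,0.3,0]
    - [-0.2,0.4,0]
    - [-0.2,0.5,0]
    - [0,0.5,0]
    - [0,0.5,0]
    - [0,0.5,0]
    - [0,0.5,0]
    - [0,0.5,0]
    - [0,0,0]
    - [0,0,0]
    - [0,0,0]
  rotation:
    - [0,0,0.9]
    - [0,0,0.9]
    - [-0.75,-0.17,0]
    - [0,0,1]
    - [0,0,1]
    - [0,0,1]
    - [0,0,1]
    - [0,0,1]
    - [0,0,1]
    - [0,0,1]
    - [0,0,1]
    - [0,0,0.6]
  grip: [1,1,1,1,1,1,1,1,1,1,1,1]

```text
time: 6.15
ee_pos: [0.3442, 0.1957, 0.318]
tcp_rot: [-179.7, 1.6, 96.4]
wrist_force: [0.5, 0.5, -0.8]
opening: 0.0002
grasp_force: 0.0
```

Emit:
carry_out:
  linear:
    - [0,0,-1]
    - [0,0,-1]
    - [0,0,-1]
    - [0,0,-1]
    - [0,0,-1]
    - [0,0,-1]
    - [0,0,-1]
    - [0,0,-1]
    - [0,0,-1]
    - [0,0,-1]
    - [0,0,-1]
    - [0,0,-0.4]
  rotation:
    - [0.2,0.02,0]
    - [0,0,0]
    - [0,0,0]
    - [0,0,0]
    - [0,0,0]
    - [0,0,0]
    - [0,0,0]
    - [0,0,0]
    - [0,0,0]
    - [0,0,0]
    - [0,0,0]
    - [0,0,0]
  grip: [1,1,1,1,1,1,1,1,1,1,1,1]

```text
time: 7.35
ee_pos: [0.3433, 0.195, 0.0884]
tcp_rot: [-179.6, 0.0, 96.0]
wrist_force: [1.0, 0.1, 0.2]
opening: -0.0001
grasp_force: 0.0
```

Emit:
carry_out:
  linear:
    - [0.4,0.05,0]
    - [0.3,0.03,0]
    - [0.3,0.03,0]
    - [0.3,0.03,0]
    - [0.3,0.03,0]
    - [0.3,0.03,0]
    - [0.3,0.03,0]
  rotation:
    - [0,0,0]
    - [0,0,0]
    - [0,0,0]
    - [0,0,0]
    - [0,0,0]
    - [0,0,0]
    - [0,0,0]
  grip: [1,1,1,1,1,1,1]

```text
time: 8.05
ee_pos: [0.3885, 0.1998, 0.0904]
tcp_rot: [-179.8, -0.0, 96.0]
wrist_force: [0.2, -0.1, 0.3]
opening: -0.0003
grasp_force: 0.0
```

```bash
python3 - <<'E'
from h import *
import cv2
a=bot.camera("side")[190:370,290:450];b=bot.camera("top")[190:370,290:450]
print(bot.get_obs()["wrist_force"])
cv2.imwrite("pics/k1.png",cv2.resize(np.hstack([a,b]),(800,450),interpolation=2))
E
```

```text
[-1.11440532 -0.37651795 -0.37271687]
```

View pics/k1.png

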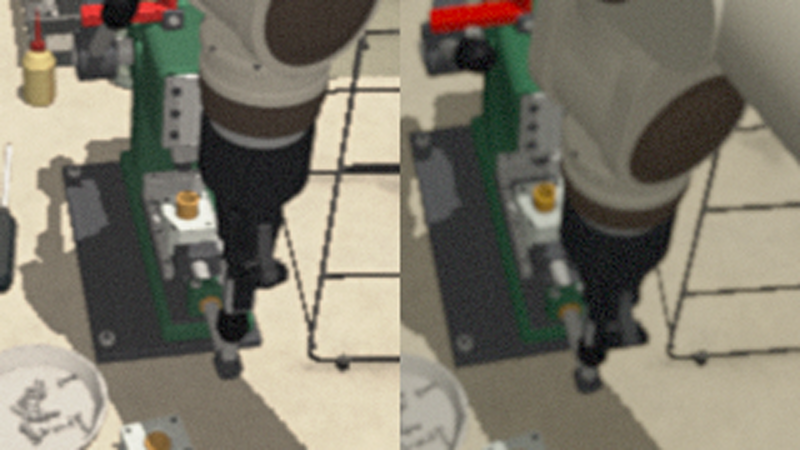

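```bash
python3 - <<'E'
from h import *
import cv2
o=bot.get_obs();print(o["ee_pos"],o["wrist_force"])
ims=[]
for n,(x0,y0) in (("side",(345,265)),("top",(330,275))):
    a=bot.camera(n)
    x,y,z=o["ee_pos"]
    P=proj(n,[[x,y,z-.008],[.39,.201,.094],[x,y,z+.08]]);print(n,P.round(1))
    c=cv2.resize(a[y0:y0+80,x0:x0+70],None,fx=5.6,fy=5.6,interpolation=2)
    for p,col in zip(P,[(0,0,255),(0,255,0),(255,0,0)]): cv2.circle(c,tuple(int(v) for v in (p-[x0,y0]+.5)*5.6),3,col,1)
    ims.append(cv2.convertScaleAbs(c,alpha=1.6,beta=15))
cv2.imwrite("pics/k2.png",np.hstack(ims))
E
```

```text
[0.38857358 0.19980338 0.0902574 ] [-1.11440532 -0.37651795 -0.37271687]
side [[382.8 323.8]
 [382.5 319. ]
 [386.5 289.9]]
top [[367.8 332.8]
 [367.6 329.1]
 [372.1 307.8]]
```

View pics/k2.png

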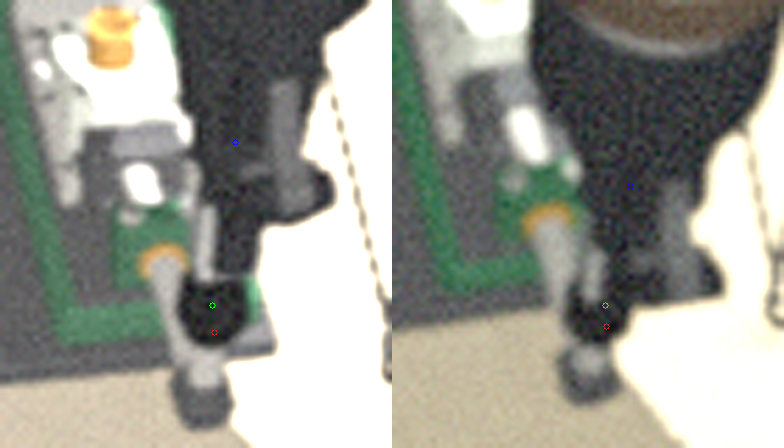

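The knob hasn't moved (about (383,319) in side). The fingertip ends near (387,313), so it looks as if it passed over the top of the knob. I'll back off and measure the true tip.

Emit:
carry_out:
  linear:
    - [0,0,1]
    - [0,0,0.5]
    - [-0.7,0,0]
    - [-0.7,0,0]
    - [-0.8,0,0]
    - [0,0,0]
    - [0,0,0]
  rotation:
    - [0,0,0]
    - [0,0,0]
    - [0,0,0]
    - [0,0,0]
    - [0,0,0]
    - [0,0,0]
    - [0,0,0]
  grip: [1,1,1,1,1,1,1]

```text
time: 8.95
ee_pos: [0.3443, 0.2, 0.1206]
tcp_rot: [-179.8, -0.1, 96.1]
wrist_force: [0.0, 0.3, -0.1]
opening: -0.0002
grasp_force: 0.0
```

```bash
python3 - <<'E'
from h import *
import cv2
o=bot.get_obs();x,y,z=o["ee_pos"];print(o["ee_pos"],o["wrist_force"])
ims=[]
for n in("side","top"):
    a=bot.camera(n); P=proj(n,[[x,y,z-.008],[x,y,z]]);print(n,P.round(1))
    x0,y0=int(P[0][0])-35,int(P[0][1])-55
    c=cv2.resize(a[y0:y0+80,x0:x0+70],None,fx=5.6,fy=5.6,interpolation=2)
    print(x0,y0)
    cv2.circle(c,tuple(int(v) for v in (P[0]-[x0,y0]+.5)*5.6),3,(0,0,255),1)
    ims.append(cv2.convertScaleAbs(c,alpha=1.6,beta=15))
cv2.imwrite("pics/k3.png",np.hstack(ims))
E
```

```text
[0.34425847 0.19997061 0.12063425] [ 0.00678825  0.29210541 -0.11175912]
side [[387.2 331.1]
 [387.6 328.1]]
352 276
top [[372.4 346.1]
 [372.9 343.9]]
337 291
```

View pics/k3.png

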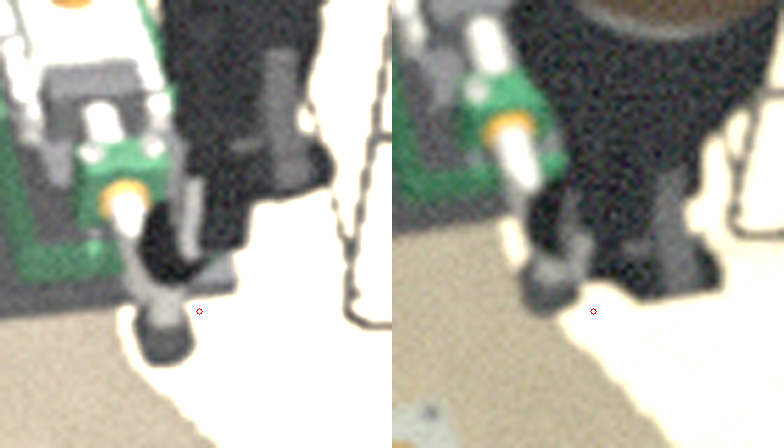

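```bash
python3 - <<'E'
from h import *
for s,t in [((391,321),(374,340)),((388,321),(372,340)),((391,321),(372.5,338)),((391,321),(374,342))]: print(*tri(s,t))
P=np.array([.3443,.2,.1126])
for d in [(0,0,0),(0,0,.02),(0,0,.026),(.02,0,0),(.03,0,0)]: print(d,proj("side",P+d).round(1),proj("top",P+d).round(1))
E
```

```text
[0.339 0.199 0.144] [-1.2  0.1  1.2 -0. ]
[0.34  0.203 0.144] [-0.7  0.   0.7 -0. ]
[0.349 0.198 0.133] [-1.9  0.1  1.9 -0.1]
[0.33  0.201 0.155] [-1.2  0.1  1.3 -0. ]
(0, 0, 0) [[387.2 331.1]] [[372.4 346.1]]
(0, 0, 0.02) [[388.1 323.4]] [[373.5 340.6]]
(0, 0, 0.026) [[388.4 321.1]] [[373.8 338.9]]
(0.02, 0, 0) [[385.7 322.6]] [[370.9 336.2]]
(0.03, 0, 0) [[384.9 318.4]] [[370.2 331.4]]
```

Shut fingertips sit about 17–25 mm higher than nominal, by both triangulation and the lack of contact. I'll go lower (TCP z ≈ 0.066) and push.

Emit:
carry_out:
  linear:
    - [0,0,-1]
    - [0,0,-1]
    - [0,0,-0.75]
    - [0.3,0.02,0]
    - [0.3,0.02,0]
    - [0.3,0.02,0]
    - [0.3,0.02,0]
  rotation:
    - [0,0,0]
    - [0,0,0]
    - [0,0,0]
    - [0,0,0]
    - [0,0,0]
    - [0,0,0]
    - [0,0,0]
  grip: [1,1,1,1,1,1,1]

```text
time: 9.75
ee_pos: [0.3686, 0.2017, 0.066]
tcp_rot: [-179.8, -0.1, 96.0]
wrist_force: [-4.0, 2.2, 2.3]
opening: 0.0001
grasp_force: 2.2
```

Emit:
carry_out:
  linear:
    - [0.25,0.025,0]
    - [0.25,0.025,0]
  rotation:
    - [0,0,0]
    - [0,0,0]
  grip: [1,1]

```text
time: 9.95
ee_pos: [0.3784, 0.2027, 0.0658]
tcp_rot: [-179.8, -0.1, 96.0]
wrist_force: [-5.4, 2.8, 5.3]
opening: -0.0003
grasp_force: 3.4
```

Emit:
carry_out:
  linear:
    - [0.2,0.02,0]
    - [0.2,0.02,0]
    - [0.2,0.02,0]
    - [0.2,0.02,0]
  rotation:
    - [0,0,0]
    - [0,0,0]
    - [0,0,0]
    - [0,0,0]
  grip: [1,1,1,1]

```text
time: 10.35
ee_pos: [0.3941, 0.2044, 0.0659]
tcp_rot: [-179.8, -0.1, 96.0]
wrist_force: [-5.7, 2.7, 5.5]
opening: -0.0002
grasp_force: 3.5
```

Emit:
carry_out:
  linear:
    - [0.15,0.015,0]
    - [0.15,0.015,0]
  rotation:
    - [0,0,0]
    - [0,0,0]
  grip: [1,1]

```text
time: 10.55
ee_pos: [0.4001, 0.205, 0.0659]
tcp_rot: [-179.8, -0.1, 96.0]
wrist_force: [-5.6, 2.4, 6.1]
opening: -0.0002
grasp_force: 3.5
```

Emit:
carry_out:
  linear:
    - [0.1,0.01,0]
    - [0.1,0.01,0]
  rotation:
    - [0,0,0]
    - [0,0,0]
  grip: [1,1]

```text
time: 10.75
ee_pos: [0.4022, 0.2052, 0.0657]
tcp_rot: [-179.6, -0.1, 96.1]
wrist_force: [-21.4, 1.6, 14.7]
opening: -0.0
grasp_force: 13.0
```

Emit:
carry_out:
  linear:
    - [0.08,0.008,0]
    - [0.08,0.008,0]
  rotation:
    - [0,0,0]
    - [0,0,0]
  grip: [1,1]

```text
time: 10.95
ee_pos: [0.4025, 0.2052, 0.0656]
tcp_rot: [-179.2, -0.1, 96.1]
wrist_force: [-38.5, 0.5, 23.9]
opening: 0.0
grasp_force: 21.9
```

Emit:
carry_out:
  linear:
    - [0.08,0.008,0]
    - [0.05,0.005,0]
  rotation:
    - [0,0,0]
    - [0,0,0]
  grip: [1,1]

```text
time: 11.15
ee_pos: [0.4026, 0.2052, 0.0656]
tcp_rot: [-178.9, -0.1, 96.1]
wrist_force: [-49.8, -0.6, 29.7]
opening: -0.0003
grasp_force: 28.6
```

Emit:
carry_out:
  linear:
    - [-0.3,-0.03,0]
    - [-0.8,0,0]
    - [-0.8,0,0.3]
    - [-0.8,0,1]
    - [0,0,1]
    - [0,0,1]
    - [0,0,1]
    - [0,0,1]
    - [0,0,1]
    - [0,0,1]
    - [0,0,1]
    - [0,0,1]
  rotation:
    - [0,0,0]
    - [0,0,0]
    - [0,0,0]
    - [0,0,0]
    - [0,0,0]
    - [0,0,0]
    - [0,0,0]
    - [0,0,0]
    - [0,0,0]
    - [0,0,0]
    - [0,0,0]
    - [0,0,0]
  grip: [1,1,1,1,1,1,1,1,1,1,1,1]

```text
time: 12.35
ee_pos: [0.3563, 0.2049, 0.2522]
tcp_rot: [-179.8, -0.0, 96.0]
wrist_force: [0.5, 0.9, -0.0]
opening: -0.0
grasp_force: 0.0
```

```bash
python3 - <<'E'
from h import *
import cv2
o=bot.get_obs();print(o["ee_pos"],o["tcp_rot"],o["q"].round(1),o["wrist_force"].round(1))
for n in("side","top"): cv2.imwrite(f"pics/{n}2.png",bot.camera(n))
# jaw travel from knob: template match of the original knob patch
for n,c in (("side",(383,319)),("top",(366.7,329))):
    a=cv2.imread(f"pics/{n}0.png");b=cv2.imread(f"pics/{n}2.png")
    cx,cy=map(round,c);t=a[cy-8:cy+9,cx-8:cx+9]
    r=cv2.matchTemplate(b[cy-50:cy+30,cx-40:cx+41],t,cv2.TM_CCOEFF_NORMED);_,v,_,l=cv2.minMaxLoc(r)
    print(n,v,"knob now",l[0]+cx-40+8,l[1]+cy-50+8)
p=[.57688,.22138,.107586]
for t in(.007,.042,.047):print(t,[proj(n,W(p,[[-.195+t,0,.094]])).round(1)for n in("side","top")])
E
```

```text
[0.35630548 0.20485973 0.25224496] [-1.79827499e+02 -2.81425709e-02  9.60191358e+01] [ 2.980e+01 -1.240e+01 -1.400e+00  1.011e+02  1.000e-01  1.138e+02] [ 0.5  0.9 -0. ]
side 0.874327540397644 knob now 378 305
top 0.6452071070671082 knob now 362 313
0.007 [array([[382.4, 319. ]]), array([[367.5, 329.1]])]
0.042 [array([[378.2, 305.5]]), array([[363.2, 313.3]])]
0.047 [array([[377.6, 303.6]]), array([[362.5, 311.1]])]
```

The knob moved by about 40 mm, to its nipped place (side (378,305)). Next is the catch: up, over, and down beside the tab on its +y side.

Emit:
carry_out:
  linear:
    - [0,0,1]
    - [0,0,1]
    - [0,0,1]
    - [0.8,0.2,1]
    - [1,0.3,1]
    - [1,0.3,1]
    - [1,0.3,1]
    - [1,0.3,0.4]
    - [1,0.3,0]
    - [1,0.3,0]
    - [1,0.3,0]
    - [1,0.3,0]
  rotation:
    - [0,0,0]
    - [0,0,0]
    - [0,0,0]
    - [0,0,0]
    - [0,0,0]
    - [0,0,0]
    - [0,0,0]
    - [0,0,0]
    - [0,0,0]
    - [0,0,0]
    - [0,0,0]
    - [0,0,0]
  grip: [1,1,1,1,1,1,1,1,1,1,1,1]

```text
time: 13.65
ee_pos: [0.5331, 0.2571, 0.3985]
tcp_rot: [-179.8, -0.0, 96.0]
wrist_force: [0.5, 0.6, 0.6]
opening: -0.0001
grasp_force: 0.0
```

Emit:
carry_out:
  linear:
    - [1,0.3,0]
    - [1,0.4,0]
    - [1,0.3,0]
    - [0.9,0.2,0]
    - [0,0,0]
  rotation:
    - [0,0,0]
    - [0,0,0]
    - [0,0,0]
    - [0,0,0]
    - [0,0,0]
  grip: [1,1,1,1,1]

```text
time: 14.15
ee_pos: [0.5951, 0.2734, 0.3792]
tcp_rot: [179.0, -0.5, 96.0]
wrist_force: [0.1, 0.4, -1.1]
opening: -0.0001
grasp_force: 0.0
```

Emit:
carry_out:
  linear:
    - [0,0.1,-1]
    - [0,0.1,-1]
    - [0.3,0,-1]
    - [0.45,0,-1]
    - [0,0,-1]
    - [0,0,-1]
    - [0,0,-0.45]
    - [0,0,0]
  rotation:
    - [0,0,0]
    - [0,0,0]
    - [0,0,0]
    - [0,0,0]
    - [0,0,0]
    - [0,0,0]
    - [0,0,0]
    - [0,0,0]
  grip: [1,1,1,1,1,1,1,1]

```text
time: 14.95
ee_pos: [0.6083, 0.2773, 0.2519]
tcp_rot: [178.9, -0.5, 96.0]
wrist_force: [-0.5, -0.1, 0.2]
opening: 0.0003
grasp_force: 0.0
```

Emit:
carry_out:
  linear:
    - [0.05,-0.45,0]
    - [0.05,-0.45,0]
    - [0.05,-0.45,0]
    - [0.05,-0.45,0]
  rotation:
    - [0,0,0]
    - [0,0,0]
    - [0,0,0]
    - [0,0,0]
  grip: [1,1,1,1]

```text
time: 15.35
ee_pos: [0.6131, 0.2405, 0.2514]
tcp_rot: [179.0, -0.5, 96.0]
wrist_force: [0.6, 0.5, -0.5]
opening: 0.0001
grasp_force: 0.2
```

Emit:
carry_out:
  linear:
    - [0.05,-0.45,0]
    - [0.05,-0.45,0]
    - [0.05,-0.45,0]
    - [0,0,0]
    - [0,0,0]
  rotation:
    - [0,0,0]
    - [0,0,0]
    - [0,0,0]
    - [0,0,0]
    - [0,0,0]
  grip: [1,1,1,1,1]

```text
time: 15.85
ee_pos: [0.6158, 0.2143, 0.2506]
tcp_rot: [179.1, -0.5, 96.0]
wrist_force: [0.2, 0.9, -0.7]
opening: -0.0001
grasp_force: 0.0
```

```bash
python3 - <<'E'
from h import *
import cv2
o=bot.get_obs();print(o["ee_pos"],o["wrist_force"].round(1))
for n in("side","top"):
    b=bot.camera(n);cv2.imwrite(f"pics/{n}3.png",b)
    for nm,a in(("before",cv2.imread(f"pics/{n}2.png")),("now",b)):
        m=(a[...,2]>150)&(a[...,1]<60)&(a[...,0]<60); m[:, :300 if n=="side" else 295]=0; m[:150 if n=="top" else 155]=0;m[260:]=0;m[:,400:]=0
        v,u=np.nonzero(m); print(n,nm,len(u),(u.min(),u.max(),v.min(),v.max()) if len(u) else "")
E
```

```text
[0.61577211 0.21428747 0.2506134 ] [ 0.2  0.9 -0.7]
side before 159 (np.int64(304), np.int64(361), np.int64(169), np.int64(207))
side now 0 
top before 287 (np.int64(302), np.int64(344), np.int64(169), np.int64(200))
top now 5 (np.int64(359), np.int64(361), np.int64(174), np.int64(176))
```

The red bar has left its closed place (red in the closed area: 159 → 0 px side, 287 → 5 px top), so the catch is tipped. I'll lift off and come back towards the lever while turning to yaw 186°.

Emit:
carry_out:
  linear:
    - [0,0,0.7]
    - [0,0,1]
    - [0,0,1]
    - [0,0,1]
    - [-0.3,0,1]
    - [-1,0,0.8]
    - [-1,0.2,0.4]
    - [-1,0.2,0.4]
    - [-1,0.2,0.3]
    - [-1,0.3,0]
    - [-1,0.3,0]
    - [-1,0.3,0]
  rotation:
    - [0,0,0]
    - [0,0,0]
    - [0,0,0]
    - [0,0,0]
    - [0,0,0]
    - [0,0,0]
    - [0,0,1]
    - [0,0,1]
    - [0,0,1]
    - [0,0,1]
    - [0,0,1]
    - [0,0,1]
  grip: [1,1,1,1,1,1,1,1,1,1,1,1]

```text
time: 17.15
ee_pos: [0.4687, 0.245, 0.3827]
tcp_rot: [179.0, -0.4, 144.4]
wrist_force: [-0.5, 1.2, -0.1]
opening: -0.0001
grasp_force: 0.0
```

```bash
python3 - <<'E'
from h import *
import cv2
o=bot.get_obs();print(o["ee_pos"],o["tcp_rot"],o["wrist_force"].round(1),o["q"].round(0))
p=[.57688,.22138,.107586]
for n in("side","top"):
    b=bot.camera(n);cv2.imwrite(f"pics/{n}4.png",b)
    m=(b[...,2]>130)&(b[...,1]<60)&(b[...,0]<60)
    P=proj(n,W(p,[[.03,.01,.23],[.03,.01,.304],[.03,.084,.236],[.03,-.047,.23]])).round(0); print(n,P.tolist())
    m[:150]=0;m[260:]=0;m[:,:295]=0;m[:,400:]=0
    v,u=np.nonzero(m); print(len(u),(u.min(),u.max(),v.min(),v.max()) if len(u) else "")
E
```

```text
[0.46872656 0.2450335  0.38271128] [179.04877122  -0.44130598 144.39353757] [-0.5  1.2 -0.1] [ 27.  10.  36. 116.   1.  63.]
side [[358.0, 195.0], [360.0, 163.0], [322.0, 196.0], [385.0, 193.0]]
221 (np.int64(303), np.int64(383), np.int64(162), np.int64(208))
top [[341.0, 195.0], [343.0, 167.0], [303.0, 198.0], [370.0, 192.0]]
284 (np.int64(336), np.int64(367), np.int64(163), np.int64(195))
```

The catch is fully open: in the top view the bar is upright at (343,163–195) and the tab lies over to (367,192). Now to set up for the lever grasp.

Emit:
carry_out:
  linear:
    - [-0.3,0.3,0]
    - [-0.3,0.3,0]
    - [-0.3,0.3,0]
    - [0,0.3,0]
    - [0,0.3,0]
    - [0,0.3,0]
    - [0,0,0]
    - [0,0,0]
    - [0,0,0]
    - [0,0,0]
    - [0,0,0]
    - [0,0,0]
  rotation:
    - [0,0,1]
    - [0,0,1]
    - [0,0,1]
    - [0,0,1]
    - [0,0,1]
    - [0.107,-0.994,0.22]
    - [0.107,-0.994,0]
    - [0.107,-0.994,0]
    - [0.107,-0.994,0]
    - [0.107,-0.994,0]
    - [0,0,0]
    - [0,0,0]
  grip: [1,1,1,1,1,1,-1,-1,-1,-1,-1,-1]

```text
time: 18.45
ee_pos: [0.4511, 0.2806, 0.3833]
tcp_rot: [178.5, 39.5, -174.4]
wrist_force: [0.2, 0.8, 1.0]
opening: 0.0849
grasp_force: 0.0
```

```bash
python3 - <<'E'
from h import *
from scipy.spatial.transform import Rotation as R
o=bot.get_obs();e=o["ee_pos"];Rm=R.from_euler("xyz",o["tcp_rot"],degrees=True).as_matrix()
print(e,o["tcp_rot"],o["opening"],o["q"].round(0),"z",Rm[:,2].round(3),"y",Rm[:,1].round(3))
C=np.array([.502,.284,.304]);T=C+.032*Rm[:,2];print("target",T,"d/20mm",((T-e)/.02).round(2),"pre",((T-.08*Rm[:,2]-e)/.02).round(2))
ims=[]
for n in("side","top"):
    P=proj(n,[e,C])[1].astype(int);a=bot.camera(n);x0,y0=P[0]-55,P[1]-75
    ims.append(cv2.resize(a[y0:y0+120,x0:x0+110],None,fx=3.6,fy=3.6,interpolation=2));print(x0,y0,proj(n,[e,C,e+.08*Rm[:,2]]).round(0).tolist())
cv2.imwrite("pics/l1.png",np.hstack(ims))
E
```

```text
[0.45108069 0.28063589 0.3833173 ] [ 178.50063746   39.49242311 -174.41120856] 0.08488764306062678 [ 45. -28.  -8.  76. -22.  32.] z [ 0.63   0.088 -0.771] y [-0.114  0.993  0.02 ]
target [0.52216602 0.28681462 0.27931378] d/20mm [ 3.55  0.31 -5.2 ] pre [ 1.03 -0.04 -2.11]
282 117 [[342.0, 167.0], [337.0, 192.0], [335.0, 184.0]]
264 135 [[326.0, 200.0], [320.0, 211.0], [318.0, 204.0]]
```

Emit:
carry_out:
  linear:
    - [0.5,0,-1]
    - [0.5,0,-1]
    - [0.3,0.04,-0.4]
    - [0.6,0.08,-0.75]
    - [0.6,0.08,-0.75]
  rotation:
    - [0,0,0]
    - [0,0,0]
    - [0,0,0]
    - [0,0,0]
    - [0,0,0]
  grip: [-1,-1,-1,-1,-1]

```text
time: 19.05
ee_pos: [0.5034, 0.285, 0.3056]
tcp_rot: [178.6, 39.5, -174.4]
wrist_force: [0.8, 0.3, 0.3]
opening: 0.0853
grasp_force: 0.0
```

Emit:
carry_out:
  linear:
    - [0.5,0.07,-0.6]
    - [0.5,0.07,-0.6]
    - [0,0,0]
  rotation:
    - [0,0,0]
    - [0,0,0]
    - [0,0,0]
  grip: [-1,-1,-1]

```text
time: 19.35
ee_pos: [0.523, 0.2872, 0.2792]
tcp_rot: [178.7, 39.4, -174.4]
wrist_force: [-0.5, -0.4, -0.1]
opening: 0.0856
grasp_force: 0.0
```

No contact so far. Closing gently.

Emit:
carry_out:
  linear:
    - [0,0,0]
    - [0,0,0]
    - [0,0,0]
    - [0,0,0]
    - [0,0,0]
    - [0,0,0]
    - [0,0,0]
    - [0,0,0]
  rotation:
    - [0,0,0]
    - [0,0,0]
    - [0,0,0]
    - [0,0,0]
    - [0,0,0]
    - [0,0,0]
    - [0,0,0]
    - [0,0,0]
  grip: [1,1,1,1,1,1,1,1]
  grip_force: 40

```text
time: 20.15
ee_pos: [0.5216, 0.2872, 0.2816]
tcp_rot: [178.6, 39.6, -174.3]
wrist_force: [-5.4, -1.3, 4.7]
opening: 0.024
grasp_force: 39.2
```

```bash
python3 - <<'E'
from h import *
o=bot.get_obs();e=o["ee_pos"];print(e,o["opening"],o["grasp_force"])
ims=[]
for n in("side","top"):
    P=proj(n,[[.502,.284,.304]])[0].astype(int);a=bot.camera(n);x0,y0=P-[55,85]
    y0=max(y0,0);ims.append(cv2.resize(a[y0:y0+150,x0:x0+110],None,fx=3.6,fy=3.6,interpolation=2));print(x0,y0)
cv2.imwrite("pics/l2.png",cv2.convertScaleAbs(np.hstack(ims),alpha=1.5,beta=15))
E
```

```text
[0.52157065 0.28724932 0.28156612] 0.023988368416241464 39.19147253036499
282 107
264 125
```

View pics/l2.png

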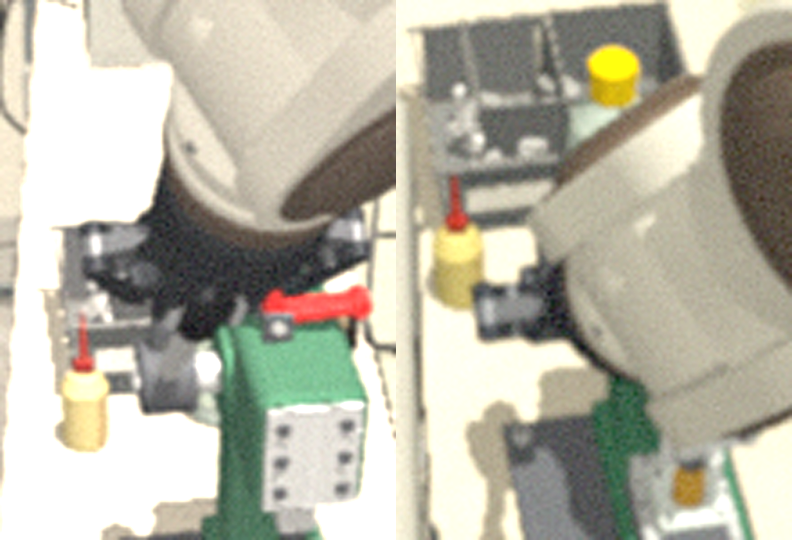

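The lever is pinched (opening 24 mm, 39 N), with the tool nearly in line with the rod. In the picture the catch lies open and its tab points to the right at (365,300). I'll follow the lever's arc by translation, letting the pads pivot on the grip.

Emit:
carry_out:
  linear:
    - [-0.35,-0.04,-0.4]
    - [-0.35,-0.04,-0.4]
  rotation:
    - [0,0,0]
    - [0,0,0]
  grip: [1,1]

```text
time: 20.45
ee_pos: [0.5085, 0.2859, 0.2672]
tcp_rot: [178.5, 39.8, -174.5]
wrist_force: [1.5, -0.6, 6.3]
opening: 0.0238
grasp_force: 40.3
```

Emit:
carry_out:
  linear:
    - [-0.3,-0.03,-0.44]
    - [-0.3,-0.03,-0.44]
  rotation:
    - [0,0,0]
    - [0,0,0]
  grip: [1,1]

```text
time: 20.65
ee_pos: [0.4963, 0.2846, 0.25]
tcp_rot: [178.5, 39.8, -174.5]
wrist_force: [-3.5, -2.5, 9.9]
opening: 0.0237
grasp_force: 41.6
```

Emit:
carry_out:
  linear:
    - [-0.25,-0.03,-0.47]
    - [-0.25,-0.03,-0.47]
  rotation:
    - [0,0,0]
    - [0,0,0]
  grip: [1,1]

```text
time: 20.85
ee_pos: [0.4861, 0.2836, 0.2311]
tcp_rot: [178.5, 39.8, -174.5]
wrist_force: [-5.4, -0.7, 8.4]
opening: 0.0235
grasp_force: 43.2
```

Emit:
carry_out:
  linear:
    - [-0.19,-0.02,-0.5]
    - [-0.19,-0.02,-0.5]
  rotation:
    - [0,0,0]
    - [0,0,0]
  grip: [1,1]

```text
time: 21.05
ee_pos: [0.4783, 0.2828, 0.2108]
tcp_rot: [178.5, 39.8, -174.4]
wrist_force: [-10.1, -4.1, 13.0]
opening: 0.024
grasp_force: 45.3
```

Emit:
carry_out:
  linear:
    - [-0.12,-0.01,-0.52]
    - [-0.12,-0.01,-0.52]
  rotation:
    - [0,0,0]
    - [0,0,0]
  grip: [1,1]

```text
time: 21.25
ee_pos: [0.4732, 0.2823, 0.1896]
tcp_rot: [178.5, 39.7, -174.4]
wrist_force: [-10.7, -4.2, 11.4]
opening: 0.0236
grasp_force: 46.5
```

Emit:
carry_out:
  linear:
    - [-0.1,-0.01,-0.53]
    - [-0.1,-0.01,-0.53]
  rotation:
    - [0,0,0]
    - [0,0,0]
  grip: [1,1]

```text
time: 21.45
ee_pos: [0.4698, 0.2819, 0.1683]
tcp_rot: [178.5, 39.8, -174.4]
wrist_force: [-1.9, -2.8, 7.9]
opening: 0.0239
grasp_force: 45.6
```

Emit:
carry_out:
  linear:
    - [0,0,-0.5]
    - [0,0,-0.5]
  rotation:
    - [0,0,0]
    - [0,0,0]
  grip: [1,1]

```text
time: 21.65
ee_pos: [0.4693, 0.2819, 0.1474]
tcp_rot: [178.6, 39.6, -174.4]
wrist_force: [-7.8, -4.4, 9.6]
opening: 0.0236
grasp_force: 46.6
```

Emit:
carry_out:
  linear:
    - [0,0,-0.15]
    - [0,0,-0.1]
  rotation:
    - [0,0,0]
    - [0,0,0]
  grip: [1,1]
  grip_force: 60

```text
time: 21.85
ee_pos: [0.4694, 0.2819, 0.1423]
tcp_rot: [178.6, 39.6, -174.4]
wrist_force: [-9.0, -3.2, 7.8]
opening: 0.0239
grasp_force: 58.5
```

Emit:
carry_out:
  linear:
    - [0,0,-0.1]
    - [0,0,-0.1]
  rotation:
    - [0,0,0]
    - [0,0,0]
  grip: [1,1]

```text
time: 22.05
ee_pos: [0.4696, 0.2819, 0.1388]
tcp_rot: [178.6, 39.7, -174.4]
wrist_force: [-7.1, -3.1, 7.3]
opening: 0.0232
grasp_force: 58.6
```

Emit:
carry_out:
  linear:
    - [0,0,-0.08]
    - [0,0,-0.08]
  rotation:
    - [0,0,0]
    - [0,0,0]
  grip: [1,1]

```text
time: 22.25
ee_pos: [0.4697, 0.2819, 0.1358]
tcp_rot: [178.6, 39.7, -174.4]
wrist_force: [-7.7, -3.9, 9.5]
opening: 0.0234
grasp_force: 58.5
```

Emit:
carry_out:
  linear:
    - [0,0,-0.06]
    - [0,0,-0.06]
  rotation:
    - [0,0,0]
    - [0,0,0]
  grip: [1,1]

```text
time: 22.45
ee_pos: [0.4699, 0.2819, 0.1335]
tcp_rot: [178.6, 39.7, -174.4]
wrist_force: [-4.9, -2.9, 7.8]
opening: 0.0237
grasp_force: 58.4
```

Emit:
carry_out:
  linear:
    - [0,0,-0.08]
    - [0,0,-0.08]
  rotation:
    - [0,0,0]
    - [0,0,0]
  grip: [1,1]

```text
time: 22.65
ee_pos: [0.4701, 0.282, 0.1306]
tcp_rot: [178.6, 39.7, -174.4]
wrist_force: [-3.7, -3.5, 9.1]
opening: 0.0234
grasp_force: 58.4
```

Emit:
carry_out:
  linear:
    - [0,0,-0.06]
    - [0,0,-0.06]
  rotation:
    - [0,0,0]
    - [0,0,0]
  grip: [1,1]

```text
time: 22.85
ee_pos: [0.4703, 0.282, 0.1284]
tcp_rot: [178.5, 39.8, -174.5]
wrist_force: [-1.9, -3.1, 8.9]
opening: 0.0235
grasp_force: 58.4
```

```bash
python3 - <<'E'
from h import *
from scipy.spatial.transform import Rotation as R
o=bot.get_obs();e=o["ee_pos"];a=R.from_euler("xyz",o["tcp_rot"],degrees=True).as_matrix()[:,2]
p=[.57688,.22138,.107586]
print(e,o["wrist_force"].round(1),"grip est",e-.032*a,"expected bottom",W(p,[[-.118,.07,.159]]))
# gold pixels of the bush near its expected top, proud and flush
for n in("side","top"):
    a0=cv2.imread(f"pics/{n}2.png");b=bot.camera(n);cv2.imwrite(f"pics/{n}5.png",b)
    P=proj(n,W(p,[[0,0,.078],[0,0,.062]]));print(n,P.round(0).tolist())
    for im in(a0,b):
        h=cv2.cvtColor(im,cv2.COLOR_BGR2HSV);m=(h[...,0]>8)&(h[...,0]<24)&(h[...,1]>150)&(h[...,2]>70)
        x,y=P.mean(0).astype(int);m=m[y-16:y+17,x-14:x+15];v,u=np.nonzero(m);print(len(u),(v.min()+y-16,v.max()+y-16,u.min()+x-14,u.max()+x-14) if len(u) else "")
E
```

```text
[0.47032055 0.28202679 0.12838747] [-1.9 -3.1  8.9] grip est [0.45003421 0.27922823 0.15297674] expected bottom [[0.45204575 0.2783046  0.159     ]]
side [[362.0, 261.0], [362.0, 266.0]]
8 (np.int64(260), np.int64(268), np.int64(361), np.int64(364))
0 
top [[345.0, 256.0], [345.0, 260.0]]
57 (np.int64(256), np.int64(264), np.int64(342), np.int64(348))
0
```

Emit:
carry_out:
  linear:
    - [0.01,0,-0.1]
    - [0.01,0,-0.1]
  rotation:
    - [0,0,0]
    - [0,0,0]
  grip: [1,1]

```text
time: 23.15
ee_pos: [0.4707, 0.2821, 0.1245]
tcp_rot: [178.5, 39.8, -174.5]
wrist_force: [-1.8, -3.1, 8.2]
opening: 0.0233
grasp_force: 58.3
```

Emit:
carry_out:
  linear:
    - [0.01,0,-0.08]
    - [0.01,0,-0.08]
  rotation:
    - [0,0,0]
    - [0,0,0]
  grip: [1,1]

```text
time: 23.35
ee_pos: [0.4711, 0.2821, 0.1215]
tcp_rot: [178.5, 39.8, -174.4]
wrist_force: [-8.0, -4.0, 13.2]
opening: 0.0235
grasp_force: 58.9
```

Emit:
carry_out:
  linear:
    - [0,0,-0.05]
    - [0,0,-0.05]
  rotation:
    - [0,0,0]
    - [0,0,0]
  grip: [1,1]

```text
time: 23.55
ee_pos: [0.4713, 0.2822, 0.12]
tcp_rot: [178.5, 39.8, -174.5]
wrist_force: [-6.4, -5.3, 13.7]
opening: 0.0234
grasp_force: 58.9
```

Emit:
carry_out:
  linear:
    - [0.01,0,-0.06]
    - [0.01,0,-0.06]
  rotation:
    - [0,0,0]
    - [0,0,0]
  grip: [1,1]

```text
time: 23.75
ee_pos: [0.4717, 0.2824, 0.119]
tcp_rot: [178.4, 39.9, -174.5]
wrist_force: [-27.5, -11.7, 29.4]
opening: 0.0234
grasp_force: 61.5
```

Emit:
carry_out:
  linear:
    - [0.01,0,-0.06]
    - [0.01,0,-0.06]
  rotation:
    - [0,0,0]
    - [0,0,0]
  grip: [1,1]

```text
time: 23.95
ee_pos: [0.4724, 0.2825, 0.1179]
tcp_rot: [178.4, 40.0, -174.5]
wrist_force: [-25.7, -10.8, 30.8]
opening: 0.0236
grasp_force: 62.9
```

Emit:
carry_out:
  linear:
    - [0.01,0,-0.06]
    - [0.01,0,-0.06]
  rotation:
    - [0,0,0]
    - [0,0,0]
  grip: [1,1]

```text
time: 24.15
ee_pos: [0.4728, 0.2827, 0.117]
tcp_rot: [178.4, 40.0, -174.5]
wrist_force: [-45.9, -17.6, 47.7]
opening: 0.0234
grasp_force: 65.6
```

That's the end stop. I'll ease the excess push.

Emit:
carry_out:
  linear:
    - [-0.1,-0.02,0.05]
    - [-0.05,0,0.03]
  rotation:
    - [0,0,0]
    - [0,0,0]
  grip: [1,1]

```text
time: 24.35
ee_pos: [0.4721, 0.2823, 0.119]
tcp_rot: [178.3, 40.3, -174.7]
wrist_force: [18.5, -3.2, 14.7]
opening: 0.0235
grasp_force: 59.1
```

Emit:
carry_out:
  linear:
    - [0,0,0]
    - [0,0,0]
  rotation:
    - [0,0,0]
    - [0,0,0]
  grip: [1,1]

```text
time: 24.55
ee_pos: [0.4722, 0.2823, 0.1187]
tcp_rot: [178.3, 40.3, -174.7]
wrist_force: [7.9, -4.6, 19.0]
opening: 0.0234
grasp_force: 59.9
```

```bash
python3 - <<'E'
from h import *
p=[.57688,.22138,.107586]
o=bot.get_obs();print(o["ee_pos"],o["wrist_force"].round(1),o["torque"].round(2))
# black grip & ram: compare image difference around ram nose/bush between frames 2 and now (visible?)
for n in("side","top"):
    b=bot.camera(n);x,y=proj(n,W(p,[[0,0,.07]]))[0].astype(int);print(n,b[y-12:y+13:4,x-8:x+9:4].mean(2).round(0).astype(int).tolist())
E
```

```text
[0.47222899 0.28228796 0.11872275] [ 7.9 -4.6 19. ] [-0.81 -3.   -0.77]
side [[135, 130, 127, 129, 129], [136, 137, 133, 129, 127], [132, 137, 138, 128, 136], [134, 133, 137, 136, 129], [129, 131, 134, 140, 137], [127, 128, 131, 135, 139], [125, 127, 129, 133, 119]]
top [[75, 110, 119, 114, 117], [83, 78, 114, 114, 124], [104, 88, 99, 93, 141], [108, 88, 97, 93, 124], [116, 93, 84, 95, 139], [115, 113, 80, 92, 96], [123, 60, 60, 67, 65]]
```

```bash
python3 - <<'E'
from h import *
p=[.57688,.22138,.107586]
for n in("side","top"):
    a=cv2.imread(f"pics/{n}2.png").astype(int);b=bot.camera(n).astype(int)
    print(n,"row: s; cols: dist 35..125mm; abs diff / now brightness")
    for s in(.6,.7,.8,.86,.91,.96,1.05):
        f=np.pi/4-s;r=np.arange(.035,.13,.012)
        P=proj(n,W(p,np.c_[.056-r*np.cos(f),0*r+.07,.18+r*np.sin(f)])).round().astype(int)
        print(s,P[0],P[-1],np.abs(a-b)[P[:,1],P[:,0]].mean(1).astype(int),b[P[:,1],P[:,0]].tolist()[2:8:2])
E
```

```text
side row: s; cols: dist 35..125mm; abs diff / now brightness
0.6 [330 217] [336 235] [ 47  86  12  45 158  77  80  81] [[200, 209, 213], [42, 52, 64], [125, 140, 148]]
0.7 [330 219] [336 241] [ 52  13  21 159  77  83  82  77] [[190, 198, 205], [125, 139, 146], [123, 139, 143]]
0.8 [330 220] [336 245] [86 19 80 98 79 80 78 27] [[126, 133, 138], [126, 139, 145], [127, 140, 145]]
0.86 [330 221] [336 248] [ 68  24 118  84  77  80  72   4] [[90, 98, 103], [129, 143, 150], [127, 141, 146]]
0.91 [330 222] [336 250] [ 13  24 140  79  84  80   4   6] [[67, 74, 81], [123, 140, 145], [105, 118, 123]]
0.96 [329 222] [335 252] [ 14  34 152  77  79  80  15   4] [[51, 60, 70], [126, 142, 147], [98, 107, 114]]
1.05 [329 223] [335 256] [ 40  70 104  82  77   7   2  63] [[102, 116, 120], [126, 140, 147], [110, 122, 127]]
top row: s; cols: dist 35..125mm; abs diff / now brightness
0.6 [311 218] [319 246] [ 31  38  10  54  50  48 100  68] [[159, 170, 168], [147, 160, 157], [144, 151, 150]]
0.7 [311 219] [319 250] [  8  12  56  57  59 112 102 102] [[155, 166, 167], [160, 169, 169], [143, 152, 152]]
0.8 [311 221] [319 254] [ 69  12  57  61  75 112 114 113] [[161, 170, 170], [160, 170, 168], [156, 165, 165]]
0.86 [311 221] [319 257] [ 69  12  63  59 120 116 122 118] [[163, 170, 169], [162, 172, 172], [164, 172, 173]]
0.91 [311 222] [319 258] [ 43  43  61  62 126 127 119 124] [[164, 170, 171], [165, 173, 174], [159, 169, 169]]
0.96 [311 222] [318 260] [ 43  43  59  64 114 114 126 115] [[161, 169, 169], [160, 169, 168], [163, 172, 172]]
1.05 [311 223] [318 262] [ 15  60  62  77 117 115 115 114] [[161, 170, 172], [159, 166, 170], [161, 170, 169]]
```

Emit:
carry_out:
  linear:
    - [0,0,-0.05]
    - [0,0,0]
    - [0,0,0]
    - [0,0,0]
    - [0,0,0]
  rotation:
    - [0,0,0]
    - [0,0,0]
    - [0,0,0]
    - [0,0,0]
    - [0,0,0]
  grip: [1,1,1,1,1]

```text
time: 25.25
ee_pos: [0.4723, 0.2823, 0.1185]
tcp_rot: [178.3, 40.3, -174.8]
wrist_force: [2.9, -7.1, 24.8]
opening: 0.0235
grasp_force: 60.9
```

Emit:
carry_out:
  linear:
    - [0,0,0]
    - [0,0,0]
    - [0,0,0]
    - [0,0,0]
    - [0,0,0]
    - [0,0,0]
    - [0,0,0]
    - [0,0,0]
  rotation:
    - [0,0,0]
    - [0,0,0]
    - [0,0,0]
    - [0,0,0]
    - [0,0,0]
    - [0,0,0]
    - [0,0,0]
    - [0,0,0]
  grip: [1,1,1,1,1,1,1,1]

```text
time: 26.05
ee_pos: [0.4723, 0.2824, 0.1185]
tcp_rot: [178.3, 40.3, -174.8]
wrist_force: [2.9, -7.3, 24.8]
opening: 0.0236
grasp_force: 60.9
```

The push is steady at 25 N and the lever is against its stop, so I'm handing in.

```bash
python3 -c "
from workcell import bot
print(bot.job_done())"
```

```text
the job is handed in; nothing more can be done
None
```

I handed the job in with the housing nipped, the catch tipped over, and the gripper still holding the lever against its end stop with a steady 25 N. The arm hid the bush at the end, so I judged it flush from the force and travel and never saw it.

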